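Load a label roll on the counter unwinder and hold its keyed knob down for pinning

TASK

Put the full roll of labels on the unwinder's spindle so that it sits down on the brake plate. Then take the retaining knob, turn it so that its D-shaped bore matches the D-shaped end of the shaft, push it on and press the roll down against the brake spring as far as it goes. Finish while still gripping the knob and holding it pressed down, so that a colleague can put the locking pin in; do not knock the empty core or the cheese tub out of place.

Things in the scene. Friction and masses are not known exactly. Their poses are not given: they have to be found in the camera images.
- unwinder: Label unwinder, fixed. Origin on the spindle's axis at worktop height, z up, front to -x. Grey base plate 180 x 112 mm, 14 mm high, from x = -110 to 70 mm. A sprung round brake plate (86 mm across, top at z = 36 mm) lies round the fixed spindle. Besides the spindle the only tall part is an upright guide roller at x = -94 mm, 20 mm wide, 89 mm high.
- shaft_tip (a point): Centre of the tip of the unwinder's spindle, 104 mm above the worktop; axes as the unwinder's. From below: mandrel 24 mm thick up to z = 70 mm, tapering to 21 mm at z = 75 mm; then a steel D-shaft 20 mm in diameter with a 3.5 mm chamfer at the tip. The D's flat faces -x (towards the guide roller), 3 mm from the axis. The spindle does not turn.
- brake_plate (a joint): How far the sprung brake plate under the roll is pressed down, m: 0 = up, 0.008 = on its stop. Spring: 5 N at 0, about 12 N on the stop; it stays up under the weight of roll and knob and comes back up when let go.
- label_roll: The full roll of labels as a whole: origin at the centre of its lower end, z up along its axis. See roll_mid for its shape.
- roll_mid (a point): Centre of the full roll of white labels, which stands on its end: 62 mm outside diameter, 50 mm high, through hole 28 mm with a cardboard core; 0.13 to 0.22 kg. The centre is 25 mm above its lower end. Sits down on the brake plate with this centre 61 mm above the unwinder's origin.
- knob: The loose bare-metal retaining knob as a whole: origin at the centre of its underside, z up. From below a blind D bore, 21.8 mm in diameter, 28 mm deep, its flat 4.2 mm from the axis on the -x (pointer) side. It goes on only with its x axis along the unwinder's x. Its underside meets a seated roll 86 mm above the worktop; pressed fully down it is at 78 mm.
- knob_mid (a point): Middle of the knob (on its axis, 22 mm above the underside; axes as knob). It stands on the worktop bore down, 80 g. Round skirt 56 mm across, 7 mm thick; above it, up to 44 mm, a grip with two flat parallel sides 28 mm apart (facing +y and -y, flat from x = -16 to 18 mm), drawn out to a pointer at x = -27 mm and blunt at x = 23 mm.
- spent_core: Bystander: loose empty cardboard core tube standing on end, 33 mm across, 50 mm high; origin at the centre of its lower end.
- tub: Bystander: loose cheese tub in a card sleeve, 87 x 86 x 74 mm; origin at the centre of its underside.
Mind the look-alikes: they are no part of the job. Leave any orange look-alike of the label_roll alone. Leave any black look-alike of the knob alone.

How it is judged:
On the way, in this order (a step that is already met when the one before it is completed fails the run):
1. the full roll sits on the brake plate, over the mandrel (horizontal distance between roll_mid and unwinder below 0.005 m and z of roll_mid in the frame of unwinder below 0.064 m and angle between label_roll's own z axis and vertical below 0.1 rad), for 0.2 s.
2. the knob is keyed on the D-shaft, down to the roll (horizontal distance between knob_mid and unwinder below 0.004 m and z of knob_mid in the frame of unwinder below 0.1105 m and angle between the x axis of knob and the x axis of unwinder, either way round below 0.25 rad and angle between knob's own z axis and vertical below 0.12 rad), for 0.1 s.
At the end, for the whole second after the job is handed in: For the whole last second the fingers still hold the knob (over 2 N), it is keyed on the shaft (within 4 mm of the axis, 0.25 rad of the key, upright within 0.12 rad) and presses the roll (over 3 N), which sits on the mandrel within 5 mm, so that the brake plate is down by more than 5.5 of its 8 mm (value of joint brake_plate above 0.0055 m and horizontal distance between roll_mid and unwinder below 0.005 m and z of roll_mid in the frame of unwinder below 0.057 m and horizontal distance between knob_mid and unwinder below 0.004 m and z of knob_mid in the frame of unwinder below 0.104 m and angle between the x axis of knob and the x axis of unwinder, either way round below 0.25 rad and angle between knob's own z axis and vertical below 0.12 rad and contact force between knob and label_roll above 3 N and contact force between the fingers and knob above 2 N); the arm keeps its last pose, push and grip.
It fails at once if the empty core is knocked out of place (over 30 mm) or over (distance of spent_core from where it was at the start of the episode above 0.03 m or angle between spent_core's own z axis and vertical above 0.5 rad).
It fails at once if the cheese tub is pushed out of place (over 30 mm) (distance of tub from where it was at the start of the episode above 0.03 m).
It also fails if it takes over 58 s, if anything falls off the work surface, if the arm or the gripper's body presses on something with over 40 N, if the wrist force passes 120 N, or if a joint passes its speed limit or range.

ROBOT

A 7-joint arm with a two-finger parallel gripper is mounted at the origin on a cart in front of the work surface, level with it; the furniture and walls round the work are solid. World frame = base frame: x ahead of the robot, y to its left, z up, the work surface at z = 0. Lengths are in m, angles in rad, forces in N, time in s.
With the tool pointing down it reaches from about 0.4 to 0.85 m from the base axis. Payload 4.5 kg.
Tool frame: the origin (TCP) lies on the centre line of the jaws, within the pads' length; the fingertips stand 22 mm ahead of it and the grasp point (between the pads) lies 3 mm ahead of it; z points along the fingers, y is the line along which they close (so a half turn about z gives the same grasp; the last joint's range is limited). The gripper opens to 85 mm and grips with 20 to 120 N. Pads are 22 mm wide; open, the fingers measure 114 mm over their backs; the gripper's body (76 mm by 85 mm) begins 54 mm behind the grasp point. The pads swing forward as they close: fully open they stand 13 mm farther back than shut.
Start: joints at [-1.272, 0.689, -0.195, 1.565, 0.157, 0.902, -0.215], TCP at [0.164, 0.603, 0.215] pointing down, gripper open.
Joint ranges: [-3.01, 3.01], [-0.46, 2.08], [-1.47, 1.51], [0.13, 2.56], [-1, 4.14], [0.04, 2.09], [-2.66, 2.66]. Speed limits (rad/s): [2.57, 2.57, 3.14, 3.14, 3.14, 3.14, 3.14].

INTERFACE

Orientations are given as a unit quaternion [x, y, z, w].
In Python, from bench import arm, cams gives the robot as it stands.
- The arm moves only by the tool play_rows, never from a script. Its argument "series" is a list of rows, each a list of 6 numbers: the shift along the tool's x, y, z in mm, then the turn, a rotation vector about the tool's x, y, z in degrees. A call has 1 to 20 rows; each row is the pose to reach, as a shift and turn from the pose commanded when the call began, along the tool's axes at that moment; what a row does not reach only later rows make up. A row lasts 1/8 s, in which the tool goes at most 62.5 mm and 10.7 degrees, less where a joint would pass 70% of its speed; a pose out of reach is approached as far as the arm can. A call with a gripper value outside its range is refused whole. "claw" is the opening, from 0 (shut) to 1 (fully open), set as the call begins (left out, the last holds). The fingers move at their own pace and stop on an object; "grip_force" is the grip in N (left out, the last holds). Time passes only in rows, so rows that repeat a pose let the fingers close. It gives the time, the measured TCP pose, the force, the opening and the grip force at its end, in the units of the state.
- arm.get_state(): the state, without advancing time (a new reading comes with each control period).
- cams.capture(name): name is "scene" or "side" or "wrist"; returns a dict with "img" (480x640x3 uint8, red, green, blue), "fov_y" (degrees; the focal length in pixels is half the picture's height over the tangent of half this angle, whatever the lens; pixels are square), "cx", "cy" (the principal point, pixels), "k1" (the pictures are not rectified: a ray, as slopes to the right and down, at radius r is drawn at 1 + k1 r^2 times it, then the intrinsics apply), "T" (4x4, takes a point from camera to world coordinates). Camera axes: x right, y down, z forward; pixel columns grow to the right and rows downward; lengths in m; the calibration is good to about 2 mm. A picture is of the moment at which its call begins. There is no depth.
- arm.close_job(): hands the job in; it is judged then, once.
The state is a dict: "time_s": time; "joint_pos": joint angles; "dq": joint speeds; "joint_efforts": joint torques, N m; "position": TCP position; "tool_rot": TCP orientation; "ft_force": force on the tool from outside, world axes, zero at the start; "torque": the same for the moment, N m; "gripper_width": finger opening in m; "gripper_force": force on a finger pad.
Only numpy, scipy, OpenCV 4.12 (cv2) and the standard library are available. Lean on these libraries where they do the work, as an engineer would, in place of code of your own. Each camera call takes 0.05 s, during which the arm holds its last target. There are 200 camera calls.

## Working session

There is one attempt and no reset: what is moved stays moved. The work goes in short steps, Python scripts to look and compute and a tool call to move; the robot and the scene stay as the last step left them, time stands still between calls to the robot, and variables do not carry over. Pictures are saved under pics/ and viewed, at most 10 in all, crops included, and the job is handed in when it is done.

Besides the shell and the picture viewer there is one more tool, called as name(argument=value, ...), one argument or row to a line, values as JSON. play_rows: Moves the arm, as the interface text tells. Its arguments: {"type":"object","properties":{"series":{"type":"array","items":{"type":"array","items":{"type":"number"}}},"claw":{"type":"number"},"grip_force":{"type":"number"}},"required":["series"]}

```bash
mkdir -p pics
cat > h.py <<'E'
import numpy as np, cv2
from bench import arm, cams
def ray(c,u,v):
    f=c["img"].shape[0]/2/np.tan(np.radians(c["fov_y"]/2))
    d=np.array([(u-c["cx"])/f,(v-c["cy"])/f]); s=d.copy()
    for _ in range(30): s=d/(1+c["k1"]*(s@s))
    T=np.array(c["T"]); return T[:3,3],T[:3,:3]@np.array([s[0],s[1],1])
def atz(c,u,v,z):
    o,d=ray(c,u,v); return o+d*(z-o[2])/d[2]
def proj(c,p):
    T=np.array(c["T"]); q=T[:3,:3].T@(np.array(p)-T[:3,3]); s=q[:2]/q[2]
    f=c["img"].shape[0]/2/np.tan(np.radians(c["fov_y"]/2)); s=s*(1+c["k1"]*(s@s))
    return s*f+[c["cx"],c["cy"]]
def save(c,n,box=None,k=1):
    im=c["img"][:,:,::-1]
    if box: im=im[box[1]:box[3],box[0]:box[2]]
    cv2.imwrite(n,cv2.resize(im,None,fx=k,fy=k,interpolation=cv2.INTER_CUBIC))
E
python3 - <<'E'
from h import *
import pickle
C={n:cams.capture(n) for n in("scene","side","wrist")}
pickle.dump(C,open("c0.pkl","wb"))
for n in C: save(C[n],f"pics/{n}0.png"); print(n,C[n]["fov_y"],C[n]["k1"],np.round(C[n]["T"],3).tolist())
s=arm.get_state();print(s)
E
```

```text
scene 47.22116578057978 -0.06960039858543414 [[0.805, -0.447, 0.39, 0.194], [-0.593, -0.6, 0.537, -0.614], [-0.006, -0.663, -0.748, 0.877], [0.0, 0.0, 0.0, 1.0]]
side 48.327971552829574 0.019540556255236475 [[0.983, -0.093, 0.157, 0.454], [-0.183, -0.483, 0.856, -0.958], [-0.004, -0.87, -0.492, 0.618], [0.0, 0.0, 0.0, 1.0]]
wrist 71.08162163102511 0.020086804246163045 [[0.262, 0.915, 0.308, 0.084], [0.965, -0.247, -0.085, 0.625], [-0.002, 0.32, -0.948, 0.374], [0.0, 0.0, 0.0, 1.0]]
{'time_s': 0.15, 'joint_pos': array([-1.27220375,  0.68977028, -0.19452397,  1.56611957,  0.15731449,
        0.90249273, -0.21508656]), 'dq': array([ 0.00080128, -0.00422663,  0.00055604, -0.00443714,  0.00109573,
       -0.00020416, -0.0002246 ]), 'joint_efforts': array([-1.60379030e-03, -5.39934182e+01, -1.26834176e+00, -1.58718735e+01,
        9.29097470e-03,  6.45368476e-03,  8.11767560e-07]), 'position': array([0.16347479, 0.60270202, 0.21407749]), 'tool_rot': array([ 1.31966728e-01,  9.91253899e-01, -6.98795858e-04, -3.32197919e-05]), 'ft_force': array([-0.2365769 , -0.19274451, -0.62970608]), 'torque': array([ 0.01890003, -0.04612316,  0.01048787]), 'gripper_force': 0.0, 'gripper_width': 0.08563827174502495}
```

View pics/scene0.png

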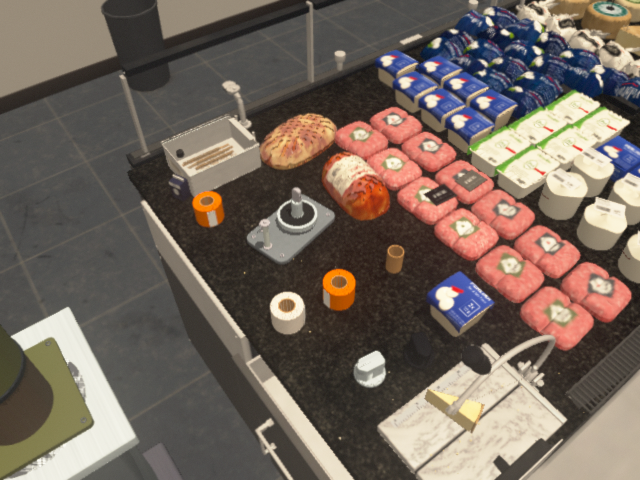

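View pics/side0.png

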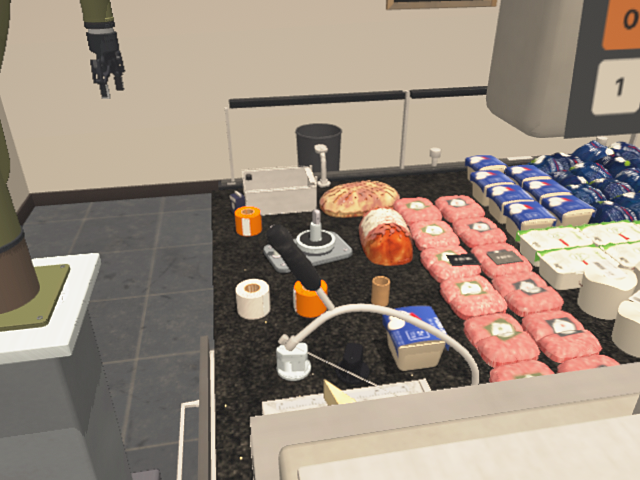

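Scene view: the candidates for the roll are the white one at (288,313) and orange ones at (339,290) and (208,209). I choose the white one. For the knob there is a bare-metal one at (370,370) and a black one at (421,345). I choose the metal one. The unwinder is at (296,213), the core at (395,259), the tub at (460,303). The side view agrees: roll (253,299), knob (293,360), and the tap hose passes in front of it.

Run:
```python
from h import *
import pickle
C=pickle.load(open("c0.pkl","rb"))
def cr(n,x,y,w=100,h=75):
    return cv2.resize(C[n]["img"][y:y+h,x:x+w,::-1],(400,300),interpolation=cv2.INTER_CUBIC)
m=np.vstack([np.hstack([cr("scene",240,180),cr("scene",320,330)]),np.hstack([cr("scene",245,275),cr("side",260,200)])])
cv2.imwrite("pics/m1.png",m)
c=C["scene"]
for n,u,v,z in [("tip",297,190,.104),("rollTop",288,302,.05),("knobtop",371,359,.044),("core",395,249,.05),("tubtop",463,292,.074),("orange",340,277,.05),("bk",421,342,.044)]:
    print(n,atz(c,u,v,z).round(3))
c=C["side"]
for n,u,v,z in [("tip",316,211,.104),("rollTop",253,287,.05),("knobtop",293,347,.044),("core",380,280,.05)]:
    print(n,atz(c,u,v,z).round(3))
```

```text
tip [0.633 0.064 0.104]
rollTop [ 0.483 -0.119  0.05 ]
knobtop [ 0.532 -0.296  0.044]
core [ 0.723 -0.141  0.05 ]
tubtop [ 0.738 -0.304  0.074]
orange [ 0.594 -0.131  0.05 ]
bk [ 0.623 -0.323  0.044]
tip [0.634 0.067 0.104]
rollTop [ 0.48  -0.119  0.05 ]
knobtop [ 0.531 -0.293  0.044]
core [ 0.72  -0.141  0.05 ]
```

View pics/m1.png

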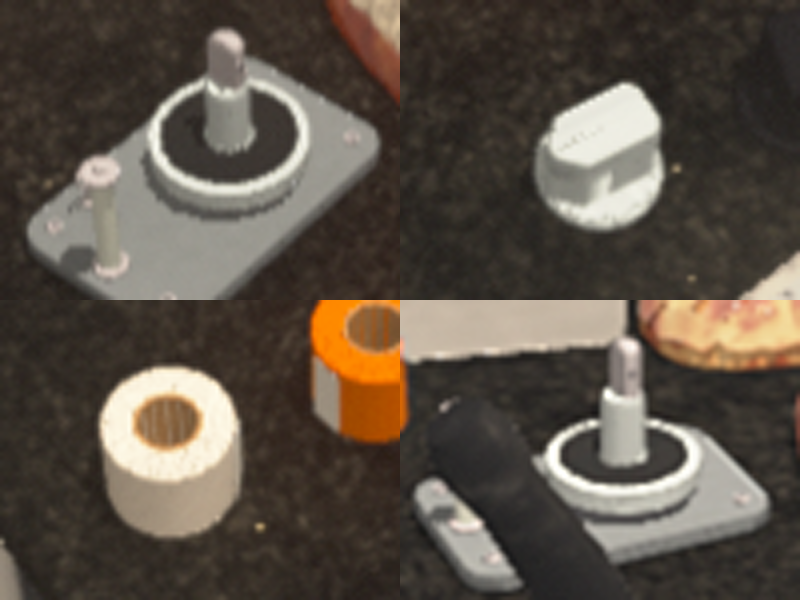

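Crop: shaft tip at scene px (297,189), guide roller top (264.5,222.5), roll's upper face centre about (287.5,304), metal knob's grip running from lower-left (459,…→crop 550,145) to upper-right (655,110). White roll and bare-metal knob confirmed.

```bash
cat >> h.py <<'E'
from scipy.spatial.transform import Rotation as Ro
def goal(x,y,z,yaw):
    """row(s) from the present pose; yaw (deg) = direction of tool x, tool down"""
    s=arm.get_state(); R=Ro.from_quat(s["tool_rot"])
    a=np.radians(yaw); X=np.array([np.cos(a),np.sin(a),0]);Z=np.array([0,0,-1.]);Y=np.cross(Z,X)
    G=Ro.from_matrix(np.stack([X,Y,Z],1))
    return (R.inv().apply(np.array([x,y,z])-s["position"])*1000).round(1),np.degrees((R.inv()*G).as_rotvec()).round(1)
E
python3 - <<'E'
from h import *
import pickle
C=pickle.load(open("c0.pkl","rb"));c=C["scene"]
t=atz(c,297,189,.104);r=atz(c,264.5,222.5,.089)
print("tip",t,"roller",r,"d",np.linalg.norm((t-r)[:2]),"yaw",np.degrees(np.arctan2(*(t-r)[1::-1])))
# brake plate outer ellipse centre, top z .036 (crop 148..308 x)
for u,v in [(277,214),(317,214),(297.3,201),(296.5,229)]: print("bp",atz(c,u,v,.036).round(3))
# base plate edges
for u,v in [(247,237),(303,195),(335,218),(268,257)]: print("base",atz(c,u,v,.014).round(3))
for u,v in [(265,308),(305,308),(282,292),(288,320)]: print("roll",atz(c,u,v,.05).round(3))
a=atz(c,320+37.5,330+36,.044);b=atz(c,320+64.5,330+28,.044);print("knob ends",a,b,np.degrees(np.arctan2(*(b-a)[1::-1])),(a+b)/2)
for u,v in [(235,85),(165,150),(255,125)]: print("box",atz(c,u,v,.08).round(3))
s=arm.get_state();print("toolx yaw",np.degrees(np.arctan2(*Ro.from_quat(s["tool_rot"]).as_matrix()[1::-1,0])))
w=C["wrist"];print("wrist cam in tool", Ro.from_quat(s["tool_rot"]).inv().apply(np.array(w["T"])[:3,3]-s["position"]))
E
```

```text
tip [0.63500573 0.06677827 0.104     ] roller [0.53829276 0.0403593  0.089     ] d 0.10025647537415036 yaw 15.278665199950254
bp [0.596 0.089 0.036]
bp [0.664 0.039 0.036]
bp [0.653 0.095 0.036]
bp [0.605 0.029 0.036]
base [0.519 0.09  0.014]
base [0.686 0.122 0.014]
base [0.7   0.023 0.014]
base [0.525 0.018 0.014]
roll [ 0.442 -0.105  0.05 ]
roll [ 0.5   -0.148  0.05 ]
roll [ 0.487 -0.094  0.05 ]
roll [ 0.461 -0.151  0.05 ]
knob ends [ 0.50542015 -0.29258451  0.044     ] [ 0.55159581 -0.30827715  0.044     ] -18.770159108028427 [ 0.52850798 -0.30043083  0.044     ]
box [0.743 0.504 0.08 ]
box [0.482 0.374 0.08 ]
box [0.694 0.328 0.08 ]
toolx yaw 164.83348733334716
wrist cam in tool [ 0.08270134  0.00083115 -0.16002332]
```

Run:
```python
from h import *
print(goal(.38,.28,.21,180),goal(.48,-.119,.17,195))
```

```text
(array([-293.4, -254.8,    4.5]), array([ -0.1,  -0. , -15.2])) (array([-494.3, -613.7,   45. ]), array([ -0.1,  -0. , -30.2]))
```

play_rows(
  series=[
    [-293,-255,4,0,0,-15],
    [-293,-255,4,0,0,-15],
    [-293,-255,4,0,0,-15],
    [-293,-255,4,0,0,-15],
    [-293,-255,4,0,0,-15],
    [-293,-255,4,0,0,-15],
    [-293,-255,4,0,0,-15],
    [-494,-614,45,0,0,-30],
    [-494,-614,45,0,0,-30],
    [-494,-614,45,0,0,-30],
    [-494,-614,45,0,0,-30],
    [-494,-614,45,0,0,-30],
    [-494,-614,45,0,0,-30],
    [-494,-614,45,0,0,-30],
    [-494,-614,45,0,0,-30],
    [-494,-614,45,0,0,-30],
  ],
  claw=1,
  grip_force=40,
)

```text
time_s: 2.15
position: [0.4798, -0.117, 0.1696]
tool_rot: [-0.13, 0.992, 0.001, 0.0]
ft_force: [-0.0, -0.5, -0.1]
gripper_width: 0.0851
gripper_force: 0.0
```

Run:
```python
from h import *
import pickle
c=cams.capture("wrist"); pickle.dump(c,open("w1.pkl","wb")); save(c,"pics/w1.png")
s=arm.get_state(); print(s["time_s"],s["position"],goal(.48,-.119,.033,195))
print(proj(c,[.48,-.119,.05]))
```

```text
2.2 [ 0.47977673 -0.11657033  0.16976626] (array([  0.5,  -2.6, 136.8]), array([ 0.1,  0. , -0. ]))
[316.28008277 224.05324164]
```

View pics/w1.png

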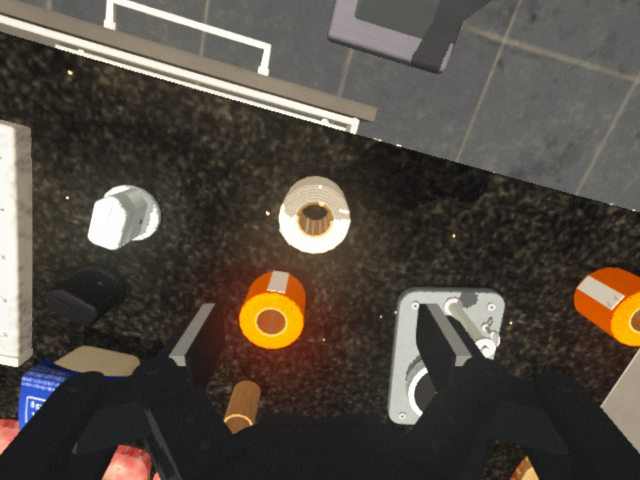

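Wrist view: the white roll's top face is centred near (315,219), knob near (125,215), its grip pointing lower-left. I'll overlay model outlines to refine.

```bash
cat >> h.py <<'E'
def knobpts(k,yaw,z0=0):
    a=np.radians(yaw);R=np.array([[np.cos(a),-np.sin(a)],[np.sin(a),np.cos(a)]])
    g=np.array([[-27,-4],[-16,-14],[18,-14],[23,-9],[23,9],[18,14],[-16,14],[-27,4]])/1000
    return [np.r_[R@p+k,z0+.044] for p in g]
def circ(x,y,r,z): return [[x+r*np.cos(t),y+r*np.sin(t),z] for t in np.linspace(0,6.28,40)]
def draw(c,box,k,polys):
    im=cv2.resize(c["img"][box[1]:box[3],box[0]:box[2],::-1],None,fx=k,fy=k,interpolation=cv2.INTER_CUBIC)
    for p,col in polys:
        q=np.array([(proj(c,x)-[box[0],box[1]]+.5)*k for x in p]);cv2.polylines(im,[q.astype(np.int32)],True,col,1)
    return im
E
python3 - <<'E'
from h import *
import pickle
c=pickle.load(open("w1.pkl","rb"));d=pickle.load(open("c0.pkl","rb"))["scene"]
K=[.530,-.298]
A=[(circ(.478,-.118,.031,.05),(0,0,255)),(circ(.478,-.118,.031,0),(255,0,0)),(circ(.478,-.118,.014,.05),(0,255,0)),(knobpts(K,-19),(0,0,255)),(circ(*K,.028,.0),(0,255,0))]
im=np.vstack([np.hstack([draw(c,(265,165,365,240),4,A),draw(c,(80,170,180,245),4,A)]),
 np.hstack([draw(d,(245,275,345,350),4,A),draw(d,(320,330,420,405),4,A)])])
cv2.imwrite("pics/m2.png",im)
E
```

```text
(no output)
```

View pics/m2.png

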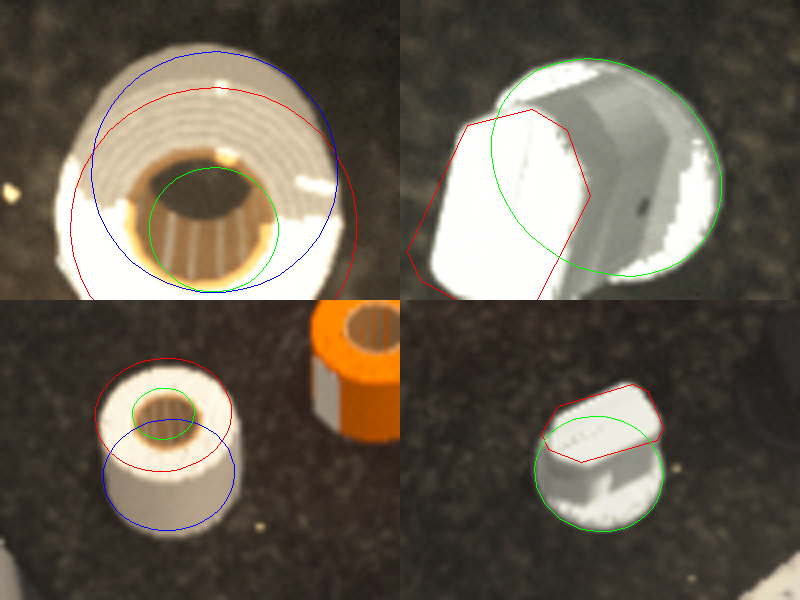

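Overlay: roll centre is about 3 mm further to −x and −y than the drawn circle, so (0.4765,−0.122). The knob outline fits with the pointer toward the base, yaw −10…−19°, centre (0.530,−0.298). Now I grasp the roll.

play_rows(
  series=[
    [4.6,-4.4,50,0,0,0],
    [4.6,-4.4,100,0,0,0],
    [4.6,-4.4,140,0,0,0],
    [4.6,-4.4,140,0,0,0],
    [4.6,-4.4,140,0,0,0],
  ],
)

```text
time_s: 2.82
position: [0.4772, -0.123, 0.0309]
tool_rot: [-0.13, 0.992, 0.0, 0.001]
ft_force: [0.6, -0.4, 0.7]
gripper_width: 0.0855
gripper_force: 0.0
```

play_rows(
  series=[
    [0,0,0,0,0,0],
    [0,0,0,0,0,0],
    [0,0,0,0,0,0],
    [0,0,0,0,0,0],
    [0,0,0,0,0,0],
    [0,0,0,0,0,0],
    [0,0,-50,0,0,0],
    [0,0,-100,0,0,0],
    [0,0,-140,0,0,0],
    [0,0,-140,0,0,0],
  ],
  claw=0.55,
  grip_force=40,
)

```text
time_s: 4.08
position: [0.4784, -0.1246, 0.1728]
tool_rot: [-0.129, 0.992, -0.001, 0.003]
ft_force: [-1.3, -0.5, -0.8]
gripper_width: 0.047
gripper_force: 0.0
```

Run:
```python
from h import *
import pickle
c=cams.capture("wrist"); pickle.dump(c,open("w2.pkl","wb"))
s=arm.get_state(); p=s["position"];print(p,s["gripper_width"],s["gripper_force"],Ro.from_quat(s["tool_rot"]).as_matrix().round(3).tolist())
zt=p[2]+.02
cv2.imwrite("pics/w2.png",draw(c,(0,0,640,480),1.25,[(circ(p[0],p[1],.031,zt),(0,0,255)),(circ(p[0],p[1],.014,zt),(0,255,0)),(circ(.634,.066,.043,.036),(0,0,255)),(circ(.634,.066,.0065,.104),(0,255,0)),(knobpts([.53,-.298],-12),(255,0,0))]))
```

```text
[ 0.47706084 -0.12459447  0.17111739] 0.04692261304345468 0.0 [[-0.967, -0.255, 0.003], [-0.255, 0.967, -0.001], [-0.003, -0.002, -1.0]]
```

View pics/w2.png

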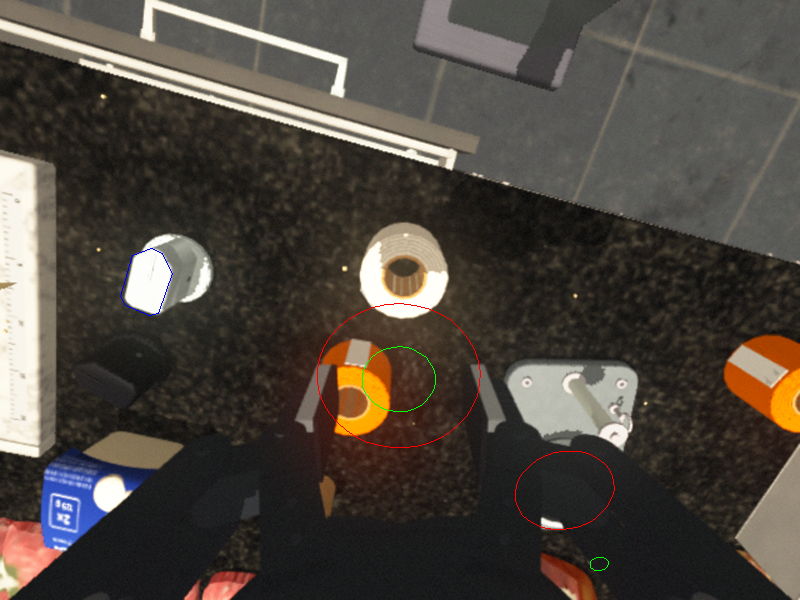

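The grasp missed: the white roll still stands at (404,275) in the enlarged picture (raw px 323,221), apparently because I lifted before the slow fingers had closed. I'll measure the roll again and retry, checking the grip before lifting.

Run:
```python
from h import *
import pickle
c=pickle.load(open("w2.pkl","rb"))
d=cams.capture("wrist")
for q in (c,d):
  g=cv2.cvtColor(q["img"],cv2.COLOR_RGB2HSV); m=((g[...,2]>105)&(g[...,1]<70)).astype(np.uint8); m[:175]=0;m[262:]=0;m[:,:280]=0;m[:,370:]=0
  m=cv2.morphologyEx(m,cv2.MORPH_OPEN,np.ones((3,3)))
  h=max(cv2.findContours(m,0,1)[0],key=cv2.contourArea);print(cv2.boundingRect(h))
  P=[proj(q,x) for z in(0,.05) for x in circ(.4765,-.122,.031,z)]
  P=np.array(P);print("model at .4765,-.122:",P.min(0),P.max(0)-P.min(0))
print(goal(.4765,-.122,.030,195))
```

```text
(288, 178, 71, 77)
model at .4765,-.122: [287.13023043 176.82349501] [70.83762561 77.36194167]
(287, 180, 71, 77)
model at .4765,-.122: [286.45527194 179.02734354] [71.08877143 77.69600237]
(array([ -1. ,   2.4, 139.9]), array([-0. ,  0. , -0.2]))
```

play_rows(
  series=[
    [-1,2.5,20,0,0,0],
    [-1,2.5,40,0,0,0],
    [-1,2.5,60,0,0,0],
    [-1,2.5,70,0,0,0],
    [-1,2.5,75,0,0,0],
    [-1,2.5,75,0,0,0],
  ],
  claw=0.95,
)

```text
time_s: 4.92
position: [0.4765, -0.1213, 0.0945]
tool_rot: [-0.129, 0.992, 0.0, -0.0]
ft_force: [0.4, -1.2, 0.7]
gripper_width: 0.0813
gripper_force: 0.0
```

play_rows(
  series=[
    [0,0,40,0,0,0],
    [0,0,65,0,0,0],
    [0,0,65,0,0,0],
    [0,0,65,0,0,0],
  ],
)

```text
time_s: 5.42
position: [0.4774, -0.1214, 0.0306]
tool_rot: [-0.129, 0.992, -0.0, 0.001]
ft_force: [-0.7, 0.1, -0.2]
gripper_width: 0.0808
gripper_force: 0.0
```

play_rows(
  series=[
    [0,0,0,0,0,0],
    [0,0,0,0,0,0],
    [0,0,0,0,0,0],
    [0,0,0,0,0,0],
    [0,0,0,0,0,0],
    [0,0,0,0,0,0],
    [0,0,0,0,0,0],
    [0,0,0,0,0,0],
  ],
  claw=0.4,
  grip_force=60,
)

```text
time_s: 6.42
position: [0.4788, -0.1213, 0.0325]
tool_rot: [-0.129, 0.992, -0.001, 0.003]
ft_force: [-1.7, 0.9, 24.6]
gripper_width: 0.0343
gripper_force: 12.4
```

The fingers shut to 34 mm with 24.6 N upward, which doesn't fit a 62 mm roll between the pads. I'll look before moving on.

Run:
```python
from h import *
C={n:cams.capture(n) for n in("scene","side","wrist")}
im=np.vstack([np.hstack([cv2.resize(C[n]["img"][y:y+h,x:x+w,::-1],(400,300),interpolation=cv2.INTER_CUBIC) for n,x,y,w,h in r]) for r in ([("scene",208,200,160,120+0),("side",190,190,160,120)],[("wrist",0,0,640,480),("wrist",200,200,240,180)])])
cv2.imwrite("pics/m3.png",im)
s=arm.get_state();print(s["position"],s["ft_force"],s["torque"],s["gripper_width"],s["gripper_force"])
```

```text
[ 0.47886164 -0.12127284  0.03253604] [-1.48036625  1.27407179 24.06525476] [0.36835999 0.44610369 0.00534924] 0.034091348793646864 12.408957813167945
```

View pics/m3.png

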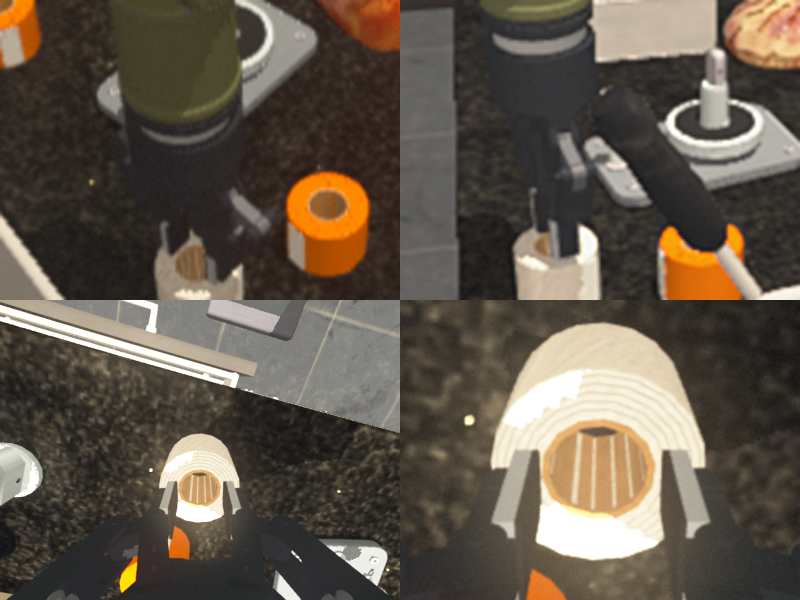

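Run:
```python
from h import *
c=cams.capture("wrist");s=arm.get_state();R=Ro.from_quat(s["tool_rot"])
for z in (-.04,-.02,0,.022):
  print(z,[proj(c,s["position"]+R.apply([x,y,z])).round(0).tolist() for x in(-.011,.011) for y in(-.017,.017)])
print(proj(c,[.477,-.122,.05]), "cam z",np.array(c["T"])[:3,3], R.inv().apply(np.array(c["T"])[:3,3]-s["position"]))
g=cv2.cvtColor(c["img"],cv2.COLOR_RGB2HSV)
P=np.array([proj(c,x) for z in(0,.05) for x in circ(.477,-.122,.031,z)]);print(P.min(0),P.max(0))
```

```text
-0.04 [[278.0, 355.0], [358.0, 355.0], [276.0, 309.0], [359.0, 309.0]]
-0.02 [[283.0, 328.0], [353.0, 328.0], [281.0, 287.0], [355.0, 287.0]]
0 [[287.0, 307.0], [350.0, 307.0], [285.0, 269.0], [351.0, 269.0]]
0.022 [[290.0, 288.0], [347.0, 288.0], [289.0, 254.0], [347.0, 254.0]]
[317.40950428 301.56017364] cam z [ 0.39823227 -0.14140841  0.19222526] [ 0.08222537  0.0008711  -0.16014769]
[252.64450162 212.2720962 ] [382.31209816 355.57901878]
```

The pads sit on top of the roll: in the wrist view their tips project about 18 mm behind the reported TCP instead of 22 mm ahead. The stated tool offset is therefore about 40 mm off, and I'll grasp that much lower. First I go up and open.

play_rows(
  series=[
    [0,0,-20,0,0,0],
    [0,0,-35,0,0,0],
    [0,0,-35,0,0,0],
  ],
)

```text
time_s: 7.0
position: [0.4776, -0.1217, 0.0658]
tool_rot: [-0.129, 0.992, -0.0, 0.001]
ft_force: [0.2, -0.2, -0.3]
gripper_width: 0.0343
gripper_force: 0.0
```

play_rows(
  series=[
    [0,0,0,0,0,0],
    [0,0,0,0,0,0],
    [0,0,0,0,0,0],
    [0,0,0,0,0,0],
    [0,0,0,0,0,0],
    [0,0,0,0,0,0],
    [0,0,0,0,0,0],
  ],
  claw=0.95,
)

```text
time_s: 7.88
position: [0.4767, -0.1214, 0.0647]
tool_rot: [-0.129, 0.992, 0.0, 0.0]
ft_force: [-0.5, 0.1, 0.2]
gripper_width: 0.081
gripper_force: 0.0
```

Run:
```python
from h import *
c=cams.capture("wrist");s=arm.get_state();R=Ro.from_quat(s["tool_rot"]);p=s["position"]
h=.0405
A=[]
for dz,col in((.022,(0,0,255)),(-.018,(0,255,0)),(-.028,(255,0,0))):
  for sg in(-1,1): A.append(([p+R.apply([x,sg*s["gripper_width"]/2,z]) for x,z in((-.011,dz),(.011,dz),(.011,dz-.03),(-.011,dz-.03))],col))
A.append((circ(.4765,-.122,.031,.05),(0,0,255)))
cv2.imwrite("pics/w4.png",draw(c,(160,140,480,380),2.5,A)); print(p,s["gripper_width"],s["ft_force"],goal(.4765,-.122,-.010,195))
```

```text
[ 0.47666637 -0.12141096  0.06468173] 0.08086127579534448 [-0.16947707 -0.15202601 -0.86914666] (array([ 0.3, -0.5, 74.7]), array([ 0. ,  0. , -0.2]))
```

View pics/w4.png

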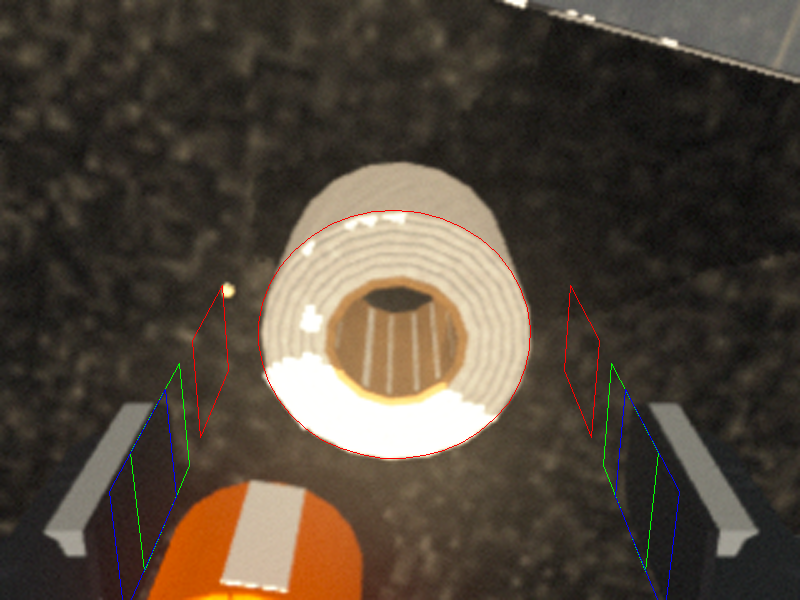

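The outline fits the roll exactly, with centre (0.4765,−0.122) confirmed. The finger tips at (150,405) and (650,405) sit about 31 mm behind the TCP when open, so I go to TCP z = −0.013.

play_rows(
  series=[
    [0,0,25,0,0,0],
    [0,0,50,0,0,0],
    [0,0,70,0,0,0],
    [0,0,77,0,0,0],
    [0,0,77,0,0,0],
  ],
)

```text
time_s: 8.55
position: [0.4766, -0.1213, -0.0124]
tool_rot: [-0.129, 0.992, 0.0, -0.0]
ft_force: [-0.6, -0.1, 0.6]
gripper_width: 0.0808
gripper_force: 0.0
```

play_rows(
  series=[
    [0,0,0,0,0,0],
    [0,0,0,0,0,0],
    [0,0,0,0,0,0],
    [0,0,0,0,0,0],
    [0,0,0,0,0,0],
    [0,0,0,0,0,0],
  ],
  claw=0.5,
  grip_force=50,
)

```text
time_s: 9.3
position: [0.4772, -0.1216, -0.0113]
tool_rot: [-0.129, 0.992, -0.0, 0.001]
ft_force: [-0.7, 0.2, 6.1]
gripper_width: 0.0605
gripper_force: 54.5
```

Gripped (60.5 mm, 54 N). I lift and carry it above the spindle.

play_rows(
  series=[
    [0,0,-50,0,0,0],
    [0,0,-100,0,0,0],
    [0,0,-140,0,0,0],
    [-50,35,-140,0,0,0],
    [-100,70,-140,0,0,0],
    [-150,105,-140,0,0,0],
    [-185,130,-140,0,0,0],
    [-200.7,140.3,-140,0,0,0],
    [-200.7,140.3,-140,0,0,0],
    [-200.7,140.3,-140,0,0,0],
  ],
)

```text
time_s: 10.55
position: [0.6337, 0.0637, 0.1274]
tool_rot: [-0.128, 0.992, -0.001, -0.001]
ft_force: [-1.0, -0.6, -1.8]
gripper_width: 0.0599
gripper_force: 55.4
```

```bash
cat >> h.py <<'E'
def mont(tiles,n):
    cv2.imwrite(n,np.vstack([np.hstack([cv2.resize(t,(400,300)) for t in r]) for r in tiles]))
E
python3 - <<'E'
from h import *
import pickle
C={n:cams.capture(n) for n in("scene","side","wrist")};s=arm.get_state();p=s["position"];print(p,s["gripper_width"],s["ft_force"])
pickle.dump((C,s),open("c5.pkl","wb"))
b=p[2]+.0115  # expected roll bottom
A=[(circ(p[0],p[1],.031,b),(0,0,255)),(circ(p[0],p[1],.031,b+.05),(255,0,0)),(circ(.634,.066,.0065,.104),(0,255,0)),(circ(.634,.066,.043,.036),(0,255,0))]
mont([[draw(C["scene"],(240,110,360,200),4,A),draw(C["side"],(260,145,380,235),4,A)],[draw(C["wrist"],(200,180,440,360),2,A),draw(C["wrist"],(0,0,640,480),1,A)]],"pics/m5.png")
E
```

```text
[0.63407909 0.06384217 0.12765935] 0.060197659388791964 [-0.13757638 -0.41230369 -0.91205602]
```

View pics/m5.png

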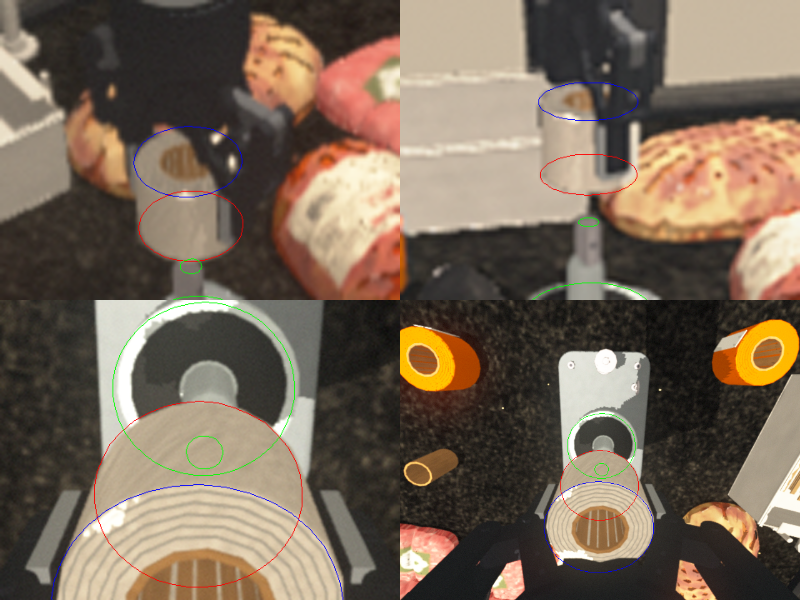

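Roll outlines at TCP xy agree in all views (roll axis = TCP within ~1 mm). The spindle is within 1–2 mm of (0.634,0.066). I refine it numerically from the plate edges and shaft profile.

Run:
```python
from h import *
import pickle
C,s=pickle.load(open("c5.pkl","rb"));C0=pickle.load(open("c0.pkl","rb"))
w=C["wrist"];g=cv2.GaussianBlur(cv2.cvtColor(w["img"],cv2.COLOR_RGB2GRAY),(3,3),0).astype(float)
for nm,x0,sg in(("L",252,1),("R",396,-1)):
    P=[]
    for v in range(105,215,4):
        d=np.diff(g[v,x0-14:x0+14])*sg; i=d.argmax()
        if d[i]>12: P.append(atz(w,x0-14+i+.5,v,.014)[:2])
    P=np.array(P);L=cv2.fitLine(P.astype(np.float32),cv2.DIST_HUBER,0,1e-4,1e-4).ravel()
    n=np.array([-L[1],L[0]]);n*=np.sign(n[1]);print(nm,len(P),"yaw",np.degrees(np.arctan(L[1]/L[0])),"dist of (.634,.066) from edge",n@(np.array([.634,.066])-L[2:]))
for nm in("scene","side"):
    c=C0[nm];g=cv2.cvtColor(c["img"],cv2.COLOR_RGB2GRAY).astype(float)
    for z in(.05,.06,.068,.085,.095):
        u,v=proj(c,[.634,.066,z]);r=int(round(v));x=int(round(u));d=np.diff(g[r,x-11:x+12])
        l=d[:11].argmax();rr=11+d[11:].argmin();print(nm,z,"du",round((x-11+l+.5+x-11+rr+.5)/2-u,2),"w",rr-l)
```

```text
L 28 yaw 13.785955 dist of (.634,.066) from edge 0.0536244520067283
R 28 yaw 14.10896 dist of (.634,.066) from edge -0.058184852472746004
scene 0.05 du -1.23 w 10
scene 0.06 du -1.56 w 11
scene 0.068 du -0.93 w 10
scene 0.085 du 2.36 w 16
scene 0.095 du -0.97 w 9
side 0.05 du -1.26 w 11
side 0.06 du -1.22 w 11
side 0.068 du -1.2 w 11
side 0.085 du -0.14 w 9
side 0.095 du 1.4 w 4
```

play_rows(
  series=[
    [1,4,0,0,0,1],
    [1,4,15,0,0,1],
    [1,4,35,0,0,1],
    [1,4,45,0,0,1],
    [1,4,55,0,0,1],
    [1,4,60,0,0,1],
    [1,4,60,0,0,1],
  ],
)

```text
time_s: 11.58
position: [0.6327, 0.0692, 0.0674]
tool_rot: [-0.12, 0.993, 0.0, -0.0]
ft_force: [0.2, -0.8, -1.6]
gripper_width: 0.0597
gripper_force: 55.4
```

play_rows(
  series=[
    [1,-1.5,0,0,0,0],
    [1,-1.5,4,0,0,0],
    [1,-1.5,8,0,0,0],
    [1,-1.5,13,0,0,0],
    [1,-1.5,18,0,0,0],
    [1,-1.5,18,0,0,0],
  ],
)

```text
time_s: 12.32
position: [0.6317, 0.0675, 0.049]
tool_rot: [-0.12, 0.993, -0.0, -0.001]
ft_force: [-0.5, -0.3, -0.6]
gripper_width: 0.0605
gripper_force: 55.4
```

play_rows(
  series=[
    [0,0,6,0,0,0],
    [0,0,12,0,0,0],
    [0,0,18,0,0,0],
    [0,0,22,0,0,0],
    [0,0,23.5,0,0,0],
    [0,0,23.5,0,0,0],
  ],
)

```text
time_s: 13.08
position: [0.6321, 0.0676, 0.0261]
tool_rot: [-0.12, 0.993, 0.0, -0.0]
ft_force: [0.9, 0.1, -1.1]
gripper_width: 0.0601
gripper_force: 55.4
```

play_rows(
  series=[
    [0,0,1,0,0,0],
    [0,0,1,0,0,0],
    [0,0,1,0,0,0],
    [0,0,1,0,0,0],
    [0,0,1,0,0,0],
    [0,0,1,0,0,0],
    [0,0,-30,0,0,0],
    [0,0,-70,0,0,0],
    [0,0,-110,0,0,0],
    [0,0,-150,0,0,0],
    [0,0,-150,0,0,0],
  ],
  claw=0.95,
)

```text
time_s: 14.45
position: [0.6345, 0.0683, 0.1798]
tool_rot: [-0.12, 0.993, 0.0, 0.004]
ft_force: [0.1, 0.9, -0.2]
gripper_width: 0.0809
gripper_force: 0.0
```

Run:
```python
from h import *
c=cams.capture("wrist");s=arm.get_state();print(s["position"],s["gripper_width"])
S={n:cams.capture(n) for n in("scene","side")}
x,y=.632,.0675
A=[(circ(x,y,.031,.086),(0,0,255)),(circ(x,y,.014,.086),(0,255,0)),(circ(x,y,.0065,.104),(0,255,0)),(circ(x,y,.031,.036),(255,0,0))]
k=[.53,-.298]
B=[(knobpts(k,-14),(0,0,255)),(circ(*k,.028,0),(0,255,0))]
u,v=proj(c,[x,y,.086]).astype(int)
mont([[draw(c,(u-80,v-60,u+80,v+60),4,A),draw(S["side"],(260,190,380,280),4,A)],[draw(S["scene"],(240,180,340,255),4,A),draw(S["scene"],(330,330,410,390),5,B)]],"pics/m6.png")
print(goal(.53,-.298,.10,166))
```

```text
[0.63304754 0.06770998 0.17765175] 0.08130372487443484
(array([ 185.6, -330.3,   75.7]), array([-0. , -0.1, 27.8]))
```

View pics/m6.png

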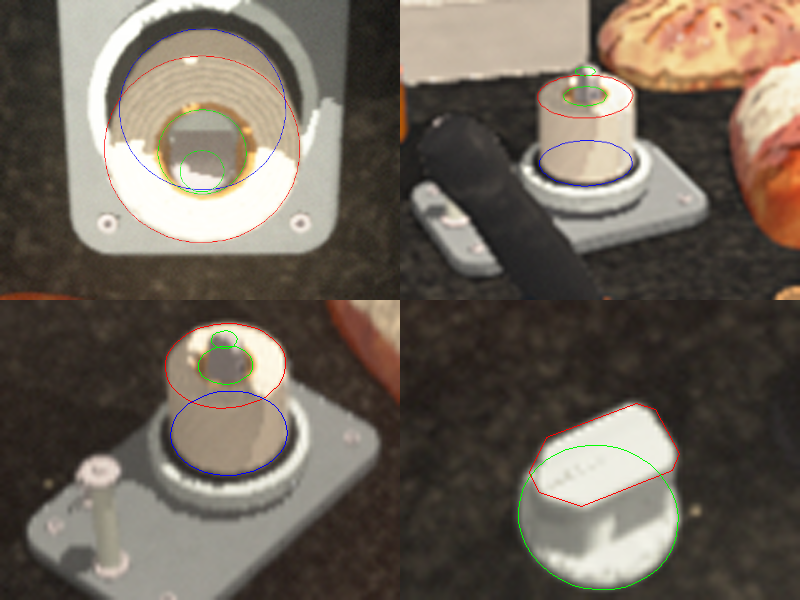

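The roll is seated on the mandrel (red and blue outlines coincide in three views), and the knob outline at yaw −14° fits at (0.530,−0.298). All ten pictures are used, so from here I measure by code. I check the tap's position and refine the knob pose.

```bash
cat >> h.py <<'E'
from scipy.optimize import differential_evolution
def fitknob(cs,x0,z0=0,dyaw=15,skirt=True,d=.006):
    G=[]
    for c in cs:
        g=cv2.GaussianBlur(cv2.cvtColor(c["img"],cv2.COLOR_RGB2GRAY),(0,0),1.2).astype(np.float32)
        G.append(np.hypot(cv2.Sobel(g,5,1,0),cv2.Sobel(g,5,0,1)))
    def f(p):
        k=knobpts(p[:2],p[2],z0); pts=[a+(b-a)*t for a,b in zip(k,k[1:]+k[:1]) for t in np.linspace(0,1,max(2,int(np.linalg.norm(b-a)/.002)))]
        if skirt: pts+=circ(p[0],p[1],.028,z0+.003)
        tot=0
        for c,g in zip(cs,G):
            q=np.array([proj(c,x) for x in pts],np.float32)
            v=cv2.remap(g,q[:,0].reshape(-1,1),q[:,1].reshape(-1,1),1); tot+=np.minimum(v,150).mean()
        return -tot
    r=differential_evolution(f,[(x0[0]-d,x0[0]+d),(x0[1]-d,x0[1]+d),(x0[2]-dyaw,x0[2]+dyaw)],popsize=10,maxiter=25,seed=1,polish=False)
    return r.x.round(4),round(r.fun,1)
E
python3 - <<'E'
from h import *
import pickle
C0=pickle.load(open("c0.pkl","rb"));w=pickle.load(open("w1.pkl","rb"))
print("knob scene",fitknob([C0["scene"]],[.53,-.298,-14]));print("wrist",fitknob([w],[.53,-.298,-14]));print("both",fitknob([C0["scene"],w],[.53,-.298,-14]))
def tri(a,b):
    (o,d),(p,e)=ray(C0["scene"],*a),ray(C0["side"],*b);t=np.linalg.lstsq(np.stack([d,-e],1),p-o,rcond=None)[0];return (o+d*t[0]).round(3),(p+e*t[1]).round(3)
print(tri((476,360),(297,262)),tri((490,350),(275,240)),tri((550,340),(475,375)))
E
```

```text
knob scene (array([ 0.5316, -0.2964, -7.6645]), np.float64(-143.0))
wrist (array([ 0.5289, -0.2965, -5.4652]), np.float64(-134.8))
both (array([ 0.5294, -0.2967, -5.9687]), np.float64(-277.1))
(array([ 0.517, -0.473,  0.315]), array([ 0.518, -0.473,  0.316])) (array([ 0.509, -0.486,  0.365]), array([ 0.494, -0.491,  0.355])) (array([ 0.756, -0.47 ,  0.112]), array([ 0.753, -0.47 ,  0.11 ]))
```

play_rows(
  series=[
    [20,-45,0,0,0,2],
    [50,-95,0,0,0,6],
    [82,-145,0,0,0,10],
    [114,-198,5,0,0,14],
    [145,-250,20,0,0,18],
    [172,-300,45,0,0,20],
    [189,-328,68,0,0,20],
    [189,-328,78,0,0,20],
    [189,-328,78,0,0,20],
    [189,-328,78,0,0,20],
  ],
  claw=0.8,
)

```text
time_s: 15.85
position: [0.5283, -0.294, 0.0986]
tool_rot: [0.052, 0.999, 0.001, 0.001]
ft_force: [0.3, 0.2, 0.0]
gripper_width: 0.0685
gripper_force: 0.0
```

Run:
```python
from h import *
c=cams.capture("wrist");s=arm.get_state();print(s["position"],s["gripper_width"])
for sk in(True,False):
  k,f=fitknob([c],[.53,-.297,-8],skirt=sk);print(k,f,[q.round() for q in (proj(c,[k[0],k[1],.044]),)])
for y in(-25,-15,-5,0,5): print(y,fitknob([c],[.53,-.297,y],dyaw=.5))
k=fitknob([c],[.53,-.297,-8])[0]
for z in(.03,): print(goal(k[0],k[1],z,180+k[2]))
```

```text
[ 0.52837844 -0.29431693  0.09880709] 0.06832865140686675
[ 0.5297 -0.2971 -8.5766] -113.3 [array([314., 254.])]
[  0.529   -0.295  -12.8404] -110.4 [array([317., 253.])]
-25 (array([  0.529 ,  -0.2955, -24.6493]), np.float64(-100.3))
-15 (array([  0.5296,  -0.2952, -15.0279]), np.float64(-113.8))
-5 (array([ 0.5299, -0.2966, -5.4095]), np.float64(-111.6))
0 (array([ 0.5293, -0.2976, -0.4688]), np.float64(-107.7))
5 (array([ 0.5293, -0.2979,  5.2198]), np.float64(-99.9))
(array([-1.5, -2.7, 68.8]), array([0. , 0.1, 2.6]))
```

play_rows(
  series=[
    [-1.4,-2,30,0,0,4],
    [-1.4,-2,60,0,0,4],
    [-1.4,-2,85,0,0,4],
    [-1.4,-2,100,0,0,4],
    [-1.4,-2,103,0,0,4],
    [-1.4,-2,103,0,0,4],
  ],
)

```text
time_s: 16.65
position: [0.5289, -0.2983, -0.0041]
tool_rot: [0.088, 0.996, -0.0, 0.001]
ft_force: [-0.2, -0.5, 0.0]
gripper_width: 0.0682
gripper_force: 0.0
```

play_rows(
  series=[
    [0,0,0,0,0,0],
    [0,0,0,0,0,0],
    [0,0,0,0,0,0],
    [0,0,0,0,0,0],
    [0,0,0,0,0,0],
    [0,0,0,0,0,0],
    [0,0,0,0,0,0],
    [0,0,0,0,0,0],
  ],
  claw=0.15,
  grip_force=60,
)

```text
time_s: 17.65
position: [0.5289, -0.2986, -0.004]
tool_rot: [0.089, 0.996, -0.0, 0.001]
ft_force: [-0.8, -0.2, 6.5]
gripper_width: 0.0272
gripper_force: 60.3
```

play_rows(
  series=[
    [0,0,-45,0,0,0],
    [0,0,-90,0,0,0],
    [0,0,-125,0,0,0],
    [-4,45,-125,0,0,-3],
    [-9,95,-125,0,0,-7],
    [-14,145,-125,0,0,-11],
    [-19,195,-125,0,0,-15],
    [-24,245,-125,0,0,-19],
    [-29,295,-125,0,0,-23],
    [-34,340,-125,0,0,-24],
    [-37,370,-125,0,0,-24],
    [-38,378,-125,0,0,-24],
    [-38,378,-125,0,0,-24],
    [-38,378,-125,0,0,-24],
  ],
)

```text
time_s: 19.4
position: [0.632, 0.0642, 0.1199]
tool_rot: [-0.119, 0.993, -0.001, -0.001]
ft_force: [0.1, -0.3, -0.7]
gripper_width: 0.0272
gripper_force: 59.4
```

Run:
```python
from h import *
import pickle
C={n:cams.capture(n) for n in("scene","side","wrist")};s=arm.get_state();p=s["position"];print(s["time_s"],p,s["gripper_width"],s["gripper_force"],"toolx yaw",np.degrees(np.arctan2(*Ro.from_quat(s["tool_rot"]).as_matrix()[1::-1,0])))
pickle.dump((C,s),open("c7.pkl","wb"))
z0=p[2]+.004
for n in (["wrist"],["scene"],["side"],["scene","side"],["scene","side","wrist"]): print(n,fitknob([C[m] for m in n],[p[0],p[1],14],z0=z0,dyaw=12))
# skirt ring rim only in the wrist view
```

```text
19.55 [0.63223833 0.06527796 0.12012122] 0.027062977632824923 59.3665082174266 toolx yaw -166.28708775141413
['wrist'] (array([ 0.634 ,  0.0663, 13.6356]), np.float64(-82.0))
['scene'] (array([ 0.6281,  0.0614, 21.3272]), np.float64(-90.7))
['side'] (array([0.6327, 0.0598, 2.58  ]), np.float64(-89.7))
['scene', 'side'] (array([ 0.6308,  0.0616, 20.3601]), np.float64(-176.3))
['scene', 'side', 'wrist'] (array([ 0.6323,  0.0657, 14.2381]), np.float64(-243.6))
```

play_rows(
  series=[
    [0,1,4,0,0,0],
    [0,1,8,0,0,0],
    [0,1,12,0,0,0],
    [0,1,16,0,0,0],
    [0,1,16,0,0,0],
    [0,1,16,0,0,0],
  ],
)

```text
time_s: 20.3
position: [0.6322, 0.0681, 0.1042]
tool_rot: [-0.12, 0.993, 0.0, 0.0]
ft_force: [-0.2, -0.0, -0.8]
gripper_width: 0.0273
gripper_force: 59.4
```

play_rows(
  series=[
    [0,-0.5,2,0,0,0],
    [0,-0.5,3,0,0,0],
    [0,-0.5,4,0,0,0],
    [0,-0.5,5,0,0,0],
    [0,-0.5,6,0,0,0],
    [0,-0.5,7,0,0,0],
    [0,-0.5,8,0,0,0],
    [0,-0.5,9,0,0,0],
  ],
)

```text
time_s: 21.3
position: [0.6317, 0.0674, 0.095]
tool_rot: [-0.12, 0.993, -0.0, -0.001]
ft_force: [-1.5, -0.2, -0.4]
gripper_width: 0.0273
gripper_force: 59.5
```

play_rows(
  series=[
    [0,0,2,0,0,0],
    [0,0,4,0,0,0],
    [0,0,5,0,0,0],
    [0,0,6,0,0,0],
    [0,0,8,0,0,0],
    [0,0,9,0,0,0],
    [0,0,10,0,0,0],
    [0,0,11,0,0,0],
  ],
)

```text
time_s: 22.3
position: [0.6317, 0.0674, 0.084]
tool_rot: [-0.12, 0.993, -0.0, -0.001]
ft_force: [-4.5, -0.9, 1.9]
gripper_width: 0.0268
gripper_force: 59.6
```

play_rows(
  series=[
    [0.5,0,1,0,0,0],
    [1,0,2,0,0,0],
    [1,0,3,0,0,0],
    [1,0,4,0,0,0],
    [1,0,5,0,0,0],
    [1,0,6,0,0,0],
  ],
)

```text
time_s: 23.05
position: [0.6317, 0.0674, 0.0789]
tool_rot: [-0.12, 0.993, 0.0, 0.001]
ft_force: [-5.9, -1.0, 6.6]
gripper_width: 0.0271
gripper_force: 60.2
```

play_rows(
  series=[
    [0,0,1.5,0,0,0],
    [0,0,3,0,0,0],
    [0,0,4,0,0,0],
    [0,0,5,0,0,0],
    [0,0,6,0,0,0],
    [0,0,7,0,0,0],
    [0,0,7,0,0,0],
    [0,0,7,0,0,0],
  ],
)

```text
time_s: 24.05
position: [0.6317, 0.0675, 0.0739]
tool_rot: [-0.12, 0.993, -0.0, 0.001]
ft_force: [-9.5, -2.7, 20.1]
gripper_width: 0.0273
gripper_force: 62.0
```

Run:
```python
from h import *
C=[cams.capture(n) for n in("scene","side")];w=cams.capture("wrist")
for z0 in(.070,.074,.078,.082,.086,.090): print(z0,fitknob(C,[.632,.0675,14],z0=z0,dyaw=6,d=.003),fitknob([w],[.632,.0675,14],z0=z0,dyaw=6,d=.003))
s=arm.get_state();print(s["time_s"],s["position"],s["ft_force"],s["gripper_force"])
```

```text
0.07 (array([ 0.6292,  0.0705, 18.5169]), np.float64(-168.2)) (array([ 0.6343,  0.0691, 14.1029]), np.float64(-75.8))
0.074 (array([0.6326, 0.0692, 8.    ]), np.float64(-171.6)) (array([ 0.6349,  0.0694, 14.4183]), np.float64(-96.2))
0.078 (array([ 0.6313,  0.0666, 11.7051]), np.float64(-169.7)) (array([ 0.6316,  0.0684, 14.6791]), np.float64(-89.7))
0.082 (array([ 0.6297,  0.0649, 12.5902]), np.float64(-159.5)) (array([ 0.6307,  0.0686, 12.4075]), np.float64(-67.3))
0.086 (array([ 0.6348,  0.0645, 13.7657]), np.float64(-137.9)) (array([ 0.6347,  0.0675, 11.1415]), np.float64(-71.7))
0.09 (array([ 0.6319,  0.0673, 17.741 ]), np.float64(-125.3)) (array([ 0.6317,  0.0666, 13.4569]), np.float64(-72.1))
24.2 [0.63177135 0.06745664 0.07395207] [-8.73925387 -1.63068069 20.729417  ] 62.047354928799905
```

The fit puts the underside at 74–78 mm with yaw about 14°, and 20 N is well above the spring's 12 N, so the brake plate is on its stop. I hand the job in.

```bash
python3 -c "
from bench import arm
print(arm.close_job())"
```

```text
the job is handed in; nothing more can be done
None
```

I handed the job in at about 24 s: the roll is seated on the brake plate, and the knob is keyed on the D-shaft, still gripped (62 N) and pressed down with about 20 N, which is past the spring's 12 N at its stop; `close_job()` gave no verdict.

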